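# Load and lock the basket carrier of a watch-cleaning machine

### The arm

A 6-joint arm with a two-finger parallel gripper is mounted at the origin on the work surface. World frame = base frame: x ahead of the robot, y to its left, z up, the work surface at z = 0. Lengths are in mm, angles in rad, forces in N, time in s.
With the tool pointing down it reaches from about 300 to 775 mm from the base axis. Payload 14.6 kg.
Tool frame: the origin (TCP) lies at the very end of the fingers, on their centre line; the grasp point (between the pads) lies 19 mm behind it; z points along the fingers, y is the line along which they close (so a half turn about z gives the same grasp; the last joint's range is limited). The gripper opens to 94 mm and grips with 3 to 60 N. Pads are 16 mm wide; open, the fingers measure 119 mm over their backs; the gripper's body (75 mm by 177 mm) begins 78 mm behind the grasp point.
Start: joints at [1.231, 0.3, 1.521, -0, 1.321, -0.067], TCP at [148.184, 529.652, 205.446] pointing down, gripper open.
Joint ranges: [-3.03, 3.03], [-0.79, 2.21], [0.23, 2.52], [-1.04, 4.18], [0, 3.07], [-2.55, 2.55]. Speed limits (rad/s): [2.22, 2.22, 2.57, 3.14, 3.14, 3.14].

### API

Orientations are given as [roll, pitch, yaw] about the fixed x, y, z axes, in that order (R = Rz(yaw) Ry(pitch) Rx(roll)).
In Python, from cell import manip, optics gives the robot as it stands.
- The arm moves only by the shell command python3 -m crank 'ROWS' [FORCE]. ROWS is JSON, a list of rows, each a list of 7 numbers: the opening in per cent of the stroke, from 0 (shut) to 100 (fully open), then the shift along the tool's x, y, z in mm, then the turn, a rotation vector about the tool's x, y, z in rad. A call has 1 to 10 rows; each row is the pose to reach, as a shift and turn from the pose commanded when the call began, along the tool's axes at that moment; what a row does not reach only later rows make up. A row lasts 1/10 s, in which the tool goes at most 50 mm and 8.59 degrees, less where a joint would pass 70% of its speed; a pose out of reach is approached as far as the arm can. A call with a gripper value outside its range is refused whole. The fingers move at their own pace and stop on an object; FORCE is the grip in N (left out, the last holds). Time passes only in rows, so rows that repeat a pose let the fingers close. It gives the time, the measured TCP pose, the force, the opening and the grip force at its end, in the units of the state.
- manip.read_state(): the state, without advancing time (a new reading comes with each control period).
- optics.camera(name): name is "side" or "top"; returns (picture, depth): 480x640x3 uint8, red, green, blue; 480x640 float32, mm along the optical axis (not along the pixel's ray), 0 where there is no reading.
- optics.calibration(name): a dict with "camera_matrix" (3x3 intrinsics, pixels), "R" (3x3) and "t" (3): a world point X has camera coordinates R X + t. Camera axes: x right, y down, z forward; pixel columns grow to the right and rows downward; lengths in mm; the calibration is good to about 2 mm. A picture is of the moment at which its call begins. calibration takes no time and is no camera call.
- manip.sign_off(): hands the job in; it is judged then, once.
The state is a dict: "clock": time; "joints": joint angles; "qd": joint speeds; "effort": joint torques, N m; "eef_pos": TCP position; "eef_rot": TCP orientation; "wrist_force": force on the tool from outside, world axes, zero at the start; "moment": the same for the moment, N m; "finger_gap": finger opening in mm; "finger_force": force on a finger pad.
Only numpy, scipy, OpenCV 4.12 (cv2) and the standard library are available. Lean on these libraries where they do the work, as an engineer would, in place of code of your own. Each camera call takes 0.05 s, during which the arm holds its last target. There are 200 camera calls.

### The job

Load the basket carrier of the watch-cleaning machine: slide the deep basket down over its post until it sits flat on the seat, then the divided tray flat on top of the basket, and last put the locking lid on. Feel with light pressure for the turn at which the lid drops over the cross pin, press it down against the carrier's spring, and give it a quarter turn clockwise so that it stays locked down when you let go. Force nothing onto the pin or the baskets, and leave the other things on the bench where they lie.

Things in the scene. Friction and masses are not known exactly. Their poses are not given: they have to be found in the camera images.
- carrier: Basket carrier, fixed on the 2 mm thick mat on which all parts lie: grey base disc 84 mm across, 10 mm high, with an upright stepped steel post in its middle carrying a sprung seat, a boss and a cross pin (see the points). Origin: centre of the base's underside; z up along the post. The deep basket, the divided tray and the locking lid go on it in that order.
- seat_top (a point): On the post's axis, at the top of the round seat (54 mm across) with nothing pressing on it: 32 mm above the carrier's origin. Axes as the carrier's. The seat rides on a spring: it gives from 3 N on, then 1 mm for every further 1.5 N, and stops hard after 10 mm (18 N).
- boss_top (a point): Top of the boss on the post that centres the baskets: 19 mm in diameter, chamfered 2.5 mm, 25 mm above seat_top. Above it the post is 9 mm in diameter with a chamfered end 43.5 mm above seat_top. Axes as the carrier's.
- pin_mid (a point): Middle of the brass cross pin that goes level through the 9 mm post, 39 mm above seat_top: 4 mm square, 18.4 mm from end to end. Axes as the carrier's: the pin's direction is NOT measured. It is left anywhere within 0.7 rad either way of the carrier's x axis, differently each time; friction of 1.5 N m holds it. See it or find it by feel.
- deep_basket: Deep round basket of perforated steel, 58 mm outside diameter, 20 mm high, three large compartments with parts. Its hub in the middle has a bore of 21.4 mm that passes the cross pin and fits the boss. Origin: centre of the underside; z up. 50 to 85 g. Its turn does not matter. Goes on the seat, first.
- divided_tray: Shallow round tray of perforated steel, 60 mm outside diameter, 12 mm high, six small compartments, the same hub bore of 21.4 mm. Origin: centre of the underside; z up. 35 to 65 g. Its turn does not matter. Goes on top of the deep basket, second.
- locking_lid: Locking lid, 70 g: perforated steel disc 60 mm across, 4 mm thick, with a round blue knob to grip, 40 mm in diameter, from 4 to 24 mm above the underside. Origin: centre of the underside; z up. Underside above seat_top: 37 mm riding on the pin, 32 mm laid on the tray, 29 mm locked.
- lid_slot (a point): Centre of the lid's web, 4 mm above its underside; axes as the lid's. The web is 4 mm thick, with an 11.6 mm bore for the post and a slot for the pin along the lid's x axis (either way round), 7 mm wide, 22.4 mm long. Off line, the web rides on the pin; turned to within about 0.14 rad of the pin, the lid drops 5 mm onto the tray.
- lid_groove (a point): Centre of the groove floor in the lid, 8 mm above its underside; axes as the lid's. The groove runs along the lid's y, 2.5 mm deep, 10 mm wide. With the lid pressed 5.5 to 10 mm below its place on the tray (a push of 11 to 16 N) it turns clockwise from slot to groove: 1.57 rad, 0.25 either way; brass stops 0.33 rad beyond. Let up, the pin sits in the groove: locked.
- loupe: Bystander: black eyeglass loupe, 38 mm across, 30 mm high. Origin: centre of the underside.
- movement_holder: Bystander: small steel and brass movement holder, about 85 x 34 x 22 mm, long along its x axis. Origin: underside, middle of the block.
- dust_cover: Bystander: glass dust cover, 72 mm across, 62 mm high with its black knob. Origin: centre of the underside.
- screwdriver: Bystander: yellow-ended watchmaker's screwdriver lying flat, 111 mm long along its x axis, 11 mm thick. Origin: underside, near the middle.

How it is judged:
By the outcome, as a careful person would: the job done as asked, in the order asked, and still so for the second after the job is handed in, with the robot touching nothing.
It also fails if it takes over 72 s, if anything falls off the work surface, if the arm or the gripper's body presses on something with over 40 N, if the wrist force passes 120 N, or if a joint passes its speed limit or range.

## Working session

There is one attempt and no reset: what is moved stays moved. The work goes in short steps, Python scripts to look and compute and a shell command to move; the robot and the scene stay as the last step left them, time stands still between calls to the robot, and variables do not carry over. Pictures are saved under pics/ and viewed, at most 10 in all, crops included, and the job is handed in when it is done.

```bash
ls; mkdir -p pics
python3 - <<'E'
from cell import manip, optics
import cv2,numpy as np
s=manip.read_state()
for k in s: print(k,np.round(s[k],3))
for n in("top","side"):
    p,d=optics.camera(n); cv2.imwrite(f"pics/{n}0.png",p[:,:,::-1]); np.save(f"pics/{n}0.npy",d)
    c=optics.calibration(n); print(n,c)
E
```

```text
pics
clock 0.0
joints [ 1.231  0.3    1.522  0.     1.321 -0.067]
qd [-0.001 -0.    -0.    -0.    -0.002  0.   ]
effort [-1.0000e-03 -5.3181e+01 -3.5274e+01  7.1000e-02  2.4000e-02 -0.0000e+00]
eef_pos [148.123 529.412 204.895]
eef_rot [-3.14  -0.     2.869]
wrist_force [ 0.367 -0.061 -0.091]
moment [ 0.042  0.025 -0.024]
finger_force 0.0
finger_gap 93.804
top {'camera_matrix': array([[453.28274857,   0.        , 323.7119685 ],
       [  0.        , 453.28274857, 238.53513652],
       [  0.        ,   0.        ,   1.        ]]), 'R': array([[-0.01089435, -0.99993218,  0.00411762],
       [-0.99708912,  0.01055243, -0.07551118],
       [ 0.0754626 , -0.00492828, -0.99713645]]), 't': array([ 21.15476355, 585.07505655, 766.37359599])}
side {'camera_matrix': array([[523.61600601,   0.        , 309.70144296],
       [  0.        , 523.61600601, 238.6027305 ],
       [  0.        ,   0.        ,   1.        ]]), 'R': array([[ 0.97174589, -0.23592049, -0.00717308],
       [-0.12627112, -0.49394878, -0.86027333],
       [ 0.19941297,  0.83687283, -0.50978264]]), 't': array([-557.04806964,  133.04987479,  777.80100871])}
```

View pics/top0.png

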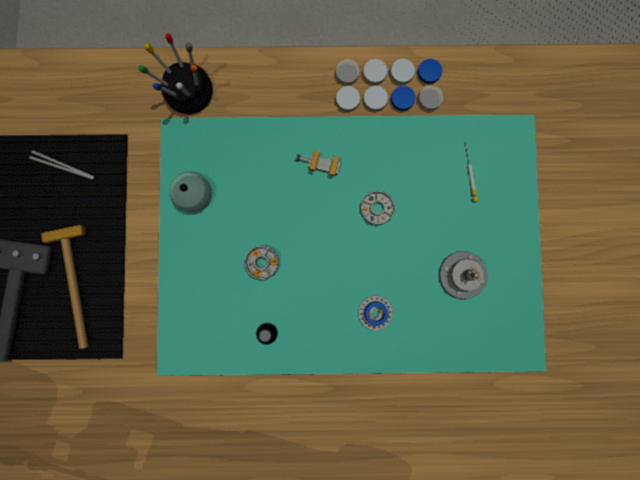

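View pics/side0.png

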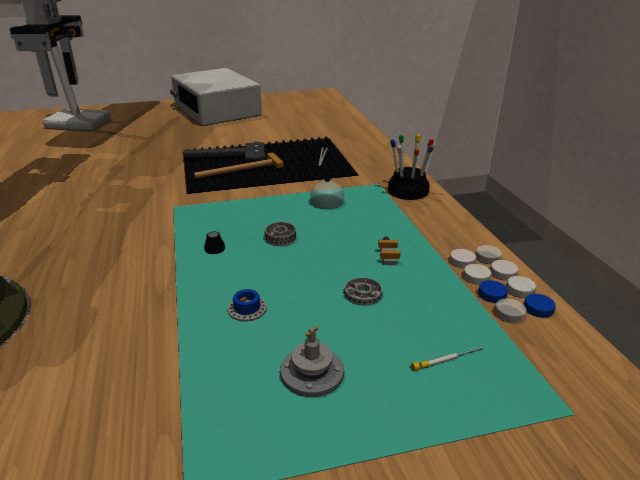

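The top view shows two baskets at (377,208) and (262,262), the lid at (375,313), and the carrier at (463,275) with its pin at about (471,274). Next I'll measure their heights and centres.

```bash
cat > h.py <<'E'
import numpy as np,cv2
from cell import optics,manip
def ray(n,u,v,z):
    c=optics.calibration(n);K,R,t=c["camera_matrix"],c["R"],c["t"]
    o=-R.T@t; d=R.T@np.linalg.inv(K)@np.array([u,v,1.]); return o+d*(z-o[2])/d[2]
def proj(n,X):
    c=optics.calibration(n);x=c["camera_matrix"]@(c["R"]@np.asarray(X,float)+c["t"]);return x[:2]/x[2]
def cloud(n,d):
    c=optics.calibration(n);K,R,t=c["camera_matrix"],c["R"],c["t"]
    v,u=np.mgrid[0:480,0:640]; P=np.stack([(u-K[0,2])/K[0,0]*d,(v-K[1,2])/K[1,1]*d,d],-1)
    return (P-t)@R
E
python3 - <<'E'
from h import *
for n in("top","side"):
    im=cv2.imread(f"pics/{n}0.png");d=np.load(f"pics/{n}0.npy");W=cloud(n,d)
    hsv=cv2.cvtColor(im,cv2.COLOR_BGR2HSV)
    teal=cv2.inRange(hsv,(70,100,40),(95,255,255))
    print(n,"mat z",np.median(W[...,2][teal>0]))
    hull=cv2.convexHull(max(cv2.findContours(teal,0,1)[0],key=cv2.contourArea))
    m=np.zeros_like(teal);cv2.fillConvexPoly(m,hull,255);m=cv2.erode(m,np.ones((5,5)))&~teal
    m=cv2.morphologyEx(m,cv2.MORPH_OPEN,np.ones((2,2)))
    for c in cv2.findContours(m,0,1)[0]:
        if cv2.contourArea(c)<60: continue
        k=np.zeros_like(m);cv2.drawContours(k,[c],-1,255,-1)
        P=W[(k>0)&(d>0)];P=P[P[:,2]>5]
        (u,v),r=cv2.minEnclosingCircle(c)
        print(np.round([u,v,r]),"area",cv2.contourArea(c),"zmax/90",np.round(np.percentile(P[:,2],[50,90,98])),"mid",np.round((np.percentile(P[:,:2],2,axis=0)+np.percentile(P[:,:2],98,axis=0))/2),"ray z12",np.round(ray(n,u,v,12)))
im=cv2.imread("pics/top0.png")
cr=[cv2.resize(im[v-30:v+30,u-30:u+30],(380,290),interpolation=cv2.INTER_CUBIC) for u,v in((377,208),(262,262),(375,313),(465,275))]
cr=[cv2.resize(im[v-28:v+28,u-28:u+28],(300,300),interpolation=cv2.INTER_CUBIC) for u,v in((377,208),(262,262),(375,313),(465,275))]
cv2.imwrite("pics/crops.png",np.vstack([np.hstack(cr[:2]),np.hstack(cr[2:])]))
E
```

```text
top mat z 2.9294442038722126
[268. 334.  10.] area 290.0 zmax/90 [31. 34. 35.] mid [421. 113.] ray z12 [420. 114.  12.]
[376. 313.  18.] area 915.0 zmax/90 [ 9. 27. 29.] mid [456. -74.] ray z12 [454. -75.  12.]
[464. 276.  24.] area 1767.5 zmax/90 [15. 37. 75.] mid [ 519. -229.] ray z12 [ 518. -230.   12.]
[262. 263.  17.] area 879.0 zmax/90 [ 8. 23. 24.] mid [545. 123.] ray z12 [544. 123.  12.]
[378. 208.  17.] area 894.0 zmax/90 [ 7. 15. 17.] mid [640. -81.] ray z12 [639. -82.  12.]
[191. 193.  21.] area 1256.0 zmax/90 [40. 47. 63.] mid [667. 244.] ray z12 [670. 249.  12.]
[472. 178.  19.] area 133.0 zmax/90 [10. 12. 13.] mid [ 692. -252.] ray z12 [ 692. -251.   12.]
[319. 163.  22.] area 515.5 zmax/90 [15. 26. 27.] mid [718.  23.] ray z12 [720.  22.  12.]
side mat z 3.782277675251794
[447. 358.  37.] area 281.0 zmax/90 [10. 12. 15.] mid [ 691. -252.] ray z12 [ 700. -254.   12.]
[313. 363.  36.] area 2790.0 zmax/90 [15. 45. 72.] mid [ 520. -239.] ray z12 [ 525. -218.   12.]
[248. 308.  20.] area 905.5 zmax/90 [15. 28. 29.] mid [456. -79.] ray z12 [456. -81.  12.]
[364. 292.  19.] area 826.0 zmax/90 [11. 16. 17.] mid [641. -80.] ray z12 [641. -85.  12.]
[388. 252.  15.] area 417.0 zmax/90 [20. 26. 27.] mid [720.  14.] ray z12 [720.  15.  12.]
[215. 244.  12.] area 312.0 zmax/90 [20. 34. 35.] mid [424. 110.] ray z12 [424. 121.  12.]
[281. 234.  16.] area 605.5 zmax/90 [18. 23. 25.] mid [546. 124.] ray z12 [548. 124.  12.]
[328. 198.  17.] area 466.0 zmax/90 [23. 35. 39.] mid [670. 226.] ray z12 [674. 251.  12.]
```

View pics/crops.png

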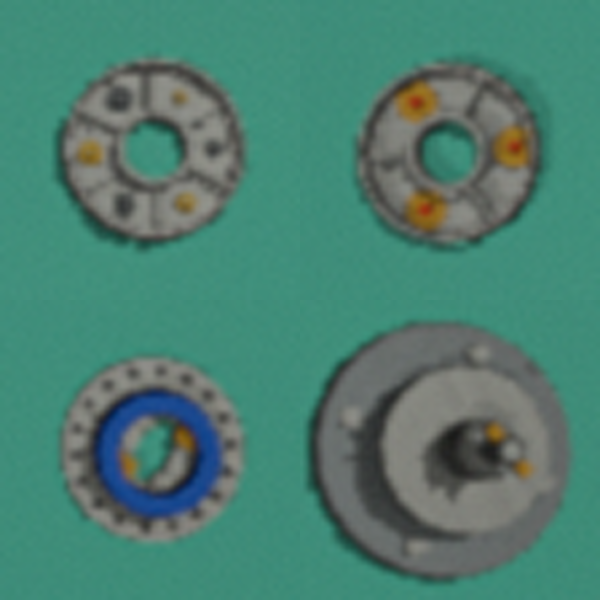

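The top crop shows the six-compartment tray top left and the three-compartment deep basket top right. Below them are the lid, with brass at the lower left and upper right inside its knob, and the post, with brass pin ends near full-image (474,272) and (479,278). I'll measure the brass and fetch the deep basket first.

```bash
python3 - <<'E'
from h import *
for n in("top","side"):
    im=cv2.imread(f"pics/{n}0.png");d=np.load(f"pics/{n}0.npy");hsv=cv2.cvtColor(im,cv2.COLOR_BGR2HSV)
    br=cv2.inRange(hsv,(10,90,60),(28,255,255))
    for nm,(x,y,z) in dict(lid=(456,-77,14),car=(521,-229,73)).items():
        u,v=proj(n,(x,y,z)); k=np.zeros_like(br);cv2.circle(k,(int(u),int(v)),13,255,-1)
        N,l,st,ce=cv2.connectedComponentsWithStats(br&k)
        for i in range(1,N): print(n,nm,st[i,4],ce[i].round(1),ray(n,*ce[i],z+1).round(1))
    # disc outlines
    u,v=proj(n,(520,-230,12));m=cv2.inRange(hsv,(70,100,40),(95,255,255))
    for nm,(x,y,z) in dict(lid=(456,-77,4),car=(520,-230,7),deep=(546,123,12),tray=(640,-82,8)).items():
        u,v=proj(n,(x,y,z))
        for c in cv2.findContours(~m,0,1)[0]:
            if cv2.pointPolygonTest(c,(u,v),False)>0 and cv2.contourArea(c)<4000:
                e=cv2.fitEllipse(c);b=cv2.boundingRect(c); print(n,nm,np.round(e[0],1),np.round(e[1],1),ray(n,*e[0],z).round(1))
    # blue knob
    b=cv2.inRange(hsv,(105,120,40),(130,255,255)); u,v=proj(n,(456,-77,26));k=np.zeros_like(b);cv2.circle(k,(int(u),int(v)),25,255,-1)
    p=cv2.findNonZero(b&k); (cx,cy),r=cv2.minEnclosingCircle(p); print(n,"knob",cx,cy,r,ray(n,cx,cy,20).round(1))
print(np.degrees(manip.read_state()["eef_rot"]))
E
python3 -m crank '[[100,0,0,0,0,0,0.15]]' 20; python3 -c "
from h import *;print(manip.read_state()['joints'],manip.read_state()['eef_rot'])"
```

```text
top lid 11 [380.8 310.5] [459.6 -82.9  15. ]
top lid 7 [370.6 315.3] [451.5 -64.9  15. ]
top car 11 [472.9 271.6] [ 525.1 -225.6   74. ]
top car 8 [478.1 277.9] [ 514.9 -233.7   74. ]
top knob 375.92132568359375 313.4898376464844 11.855513572692871 [454.9 -73.7  20. ]
side lid 17 [242.8 298.6] [452.3 -60.2  15. ]
side car 11 [315.5 328.2] [ 527.2 -222.5   74. ]
side car 14 [308.4 333.4] [ 516.3 -230.    74. ]
side lid [246.5 305.4] [31.4 37.4] [456.7 -64.2   4. ]
side car [311.8 366.6] [60.5 64.8] [ 522.7 -220.     7. ]
side deep [280.  233.4] [24.2 32.2] [546.9 128.5  12. ]
side tray [362.7 290.7] [27.5 38.3] [641.8 -77.2   8. ]
side knob 245.875 301.5 14.00065803527832 [455.3 -75.3  20. ]
[-1.79940548e+02 -3.44827988e-03  1.64368954e+02]
clock: 0.2
eef_pos: [148.1, 529.5, 205.1]
eef_rot: [-3.141, 0.0, 2.718]
wrist_force: [-0.4, 0.2, -0.1]
finger_gap: 93.9
finger_force: 0.0
[1.23140826e+00 3.00304324e-01 1.52140015e+00 2.57198824e-05
 1.32071263e+00 8.38507617e-02] [-3.14076901e+00  4.42228407e-05  2.71834747e+00]
```

```bash
cat > g.py <<'E'
import sys
from h import *
def show(x,y,z,yaw):
    s=manip.read_state();p=s["eef_pos"];w=s["eef_rot"][2];d=np.array([x,y,z])-p
    r=(w-yaw+np.pi)%(2*np.pi)-np.pi
    print("t",round(s["clock"],2),"pos",np.round(p,1),"yaw %.3f q6 %.2f"%(w,s["joints"][5]),"gap %.1f"%s["finger_gap"],"F",np.round(s["wrist_force"],1))
    print("shift",np.round([d[0]*np.cos(w)+d[1]*np.sin(w),d[0]*np.sin(w)-d[1]*np.cos(w),-d[2]],1),"rz %.3f"%r,"end q6 ~%.2f"%(np.arctan2(y,x)+1.571-yaw))
if __name__=="__main__": show(*map(float,sys.argv[1:]))
E
python3 - <<'E'
from h import *
im=cv2.imread("pics/top0.png");h=cv2.cvtColor(im,cv2.COLOR_BGR2HSV)
k=np.zeros((480,640),np.uint8);cv2.circle(k,(376,313),7,255,-1)
m=cv2.inRange(h,(65,70,40),(95,255,255))&k
p=cv2.findNonZero(m)[:,0].astype(float);W=np.array([ray("top",u,v,4)[:2] for u,v in p]);w,V=np.linalg.eigh(np.cov(W.T))
print(len(p),W.mean(0),w,V[:,1],np.arctan2(V[1,1],V[0,1]))
E
python3 g.py 546 124 50 2.718
```

```text
54 [455.34254665 -74.50808129] [ 6.47070734 28.69078967] [-0.9210773   0.38937977] 2.741634534459636
t 0.2 pos [148.1 529.5 205.1] yaw 2.718 q6 0.08 gap 93.9 F [-0.4  0.2 -0.1]
shift [-529.3 -206.3  155.1] rz 0.000 end q6 ~-0.92
```

```bash
python3 -m crank '[[100,-529,-206,155,0,0,0],[100,-529,-206,155,0,0,0],[100,-529,-206,155,0,0,0],[100,-529,-206,155,0,0,0],[100,-529,-206,155,0,0,0],[100,-529,-206,155,0,0,0],[100,-529,-206,155,0,0,0],[100,-529,-206,155,0,0,0],[100,-529,-206,155,0,0,0],[100,-529,-206,155,0,0,0]]'; python3 g.py 546 124 5 2.718
```

```text
clock: 1.2
eef_pos: [487.3, 183.9, 73.1]
eef_rot: [-3.141, -0.0, 2.719]
wrist_force: [0.3, 0.4, -0.2]
finger_gap: 94.0
finger_force: 0.0
t 1.2 pos [487.3 183.9  73.1] yaw 2.719 q6 -0.86 gap 94.0 F [ 0.3  0.4 -0.2]
shift [-78.1 -30.5  68.1] rz 0.001 end q6 ~-0.92
```

```bash
python3 -m crank '[[100,-78,-30.5,23,0,0,0],[100,-78,-30.5,23,0,0,0],[100,-78,-30.5,23,0,0,0],[100,-78,-30.5,23,0,0,0]]'; python3 g.py 546 124 5 2.718
```

```text
clock: 1.6
eef_pos: [544.6, 125.4, 50.1]
eef_rot: [-3.141, -0.001, 2.717]
wrist_force: [-0.5, 0.0, 0.3]
finger_gap: 94.0
finger_force: 0.0
t 1.6 pos [544.6 125.4  50.1] yaw 2.717 q6 -0.99 gap 94.0 F [-0.5  0.   0.3]
shift [-1.8 -0.7 45.1] rz -0.001 end q6 ~-0.92
```

```bash
python3 -m crank '[[90,-1.8,-0.7,45,0,0,0],[75,-1.8,-0.7,45,0,0,0],[60,-1.8,-0.7,45,0,0,0],[50,-1.8,-0.7,45,0,0,0],[50,-1.8,-0.7,45,0,0,0],[50,-1.8,-0.7,45,0,0,0],[50,-1.8,-0.7,45,0,0,0],[50,-1.8,-0.7,45,0,0,0]]' 8; python3 g.py 546 124 5 1.147
```

```text
clock: 2.4
eef_pos: [546.2, 124.7, 6.3]
eef_rot: [3.141, 0.0, 2.719]
wrist_force: [-3.3, 1.6, 6.7]
finger_gap: 57.8
finger_force: 8.0
t 2.4 pos [546.2 124.7   6.3] yaw 2.719 q6 -0.99 gap 57.8 F [-3.3  1.6  6.7]
shift [-0.1 -0.7  1.3] rz 1.572 end q6 ~0.65
```

```bash
python3 -m crank '[[72,0,0,-2,0,0,0],[76,0,0,-2,0,0,0],[76,0,0,-2,0,0,0.15],[76,0,0,-2,0,0,0.3],[76,0,0,-2,0,0,0.6],[76,0,0,-2,0,0,0.75],[76,0,0,-2,0,0,0.9],[76,0,0,-2,0,0,1.05],[76,0,0,-2,0,0,1.2],[76,0,0,-2,0,0,1.35]]' 8;python3 -m crank '[[76,0,0,0,0,0,0.15],[76,0,0,0,0,0,0.22],[60,0,0,0,0,0,0.22],[50,0,0,0,0,0,0.22],[50,0,0,0,0,0,0.22],[50,0,0,0,0,0,0.22],[50,0,0,0,0,0,0.22]]' 8;  python3 g.py 546 124 5 1.147
```

```text
clock: 3.4
eef_pos: [546.2, 124.3, 7.7]
eef_rot: [-3.142, 0.0, 1.513]
wrist_force: [0.0, 0.1, -1.2]
finger_gap: 71.6
finger_force: 0.0
clock: 4.1
eef_pos: [546.2, 124.4, 7.7]
eef_rot: [-3.142, 0.0, 1.299]
wrist_force: [0.3, 0.1, 0.1]
finger_gap: 58.0
finger_force: 8.0
t 4.1 pos [546.2 124.4   7.7] yaw 1.299 q6 0.43 gap 58.0 F [0.3 0.1 0.1]
shift [-0.4 -0.1  2.7] rz 0.152 end q6 ~0.65
```

```bash
python3 -m crank '[[50,0,0,0,0,0,0],[50,0,0,0,0,0,0],[50,0,0,0,0,0,0],[50,0,0,-50,0,0,0],[50,0,0,-97,0,0,0],[50,0,0,-97,0,0,0]]' 25; python3 g.py 521 -228 105 1.299
```

```text
clock: 4.7
eef_pos: [549.0, 124.9, 110.9]
eef_rot: [3.133, -0.004, 1.299]
wrist_force: [-0.3, -0.9, -1.5]
finger_gap: 57.2
finger_force: 25.0
t 4.7 pos [549.  124.9 110.9] yaw 1.299 q6 0.43 gap 57.2 F [-0.3 -0.9 -1.5]
shift [-347.5   67.8    5.9] rz -0.000 end q6 ~-0.14
```

```bash
python3 -m crank '[[50,-346,70.3,0,0,0,0],[50,-346,70.3,0,0,0,0],[50,-346,70.3,0,0,0,0],[50,-346,70.3,0,0,0,0],[50,-346,70.3,0,0,0,0],[50,-346,70.3,0,0,0,0],[50,-346,70.3,0,0,0,0],[50,-346,70.3,0,0,0,0],[50,-346,70.3,0,0,0,0],[50,-346,70.3,0,0,0,0]]';python3 g.py 521 -228 105 1.299
python3 - <<'E'
from h import *
ims=[]
for n in("top","side"):
    p,d=optics.camera(n); im=p[:,:,::-1]; u,v=np.int32(proj(n,(521,-228,85))); ims.append(cv2.resize(im[v-45:v+45,u-60:u+60],(400,300),interpolation=cv2.INTER_CUBIC)); print(u,v)
cv2.imwrite("pics/above1.png",np.hstack(ims))
E
python3 g.py 521 -228 105 1.299
```

```text
clock: 5.7
eef_pos: [521.0, -226.7, 104.3]
eef_rot: [-3.141, -0.0, 1.3]
wrist_force: [-0.1, -0.1, -0.6]
finger_gap: 57.4
finger_force: 25.0
t 5.7 pos [ 521.  -226.7  104.3] yaw 1.300 q6 -0.20 gap 57.4 F [-0.1 -0.1 -0.6]
shift [-1.2  0.4 -0.7] rz 0.001 end q6 ~-0.14
476 274
311 324
t 5.8 pos [ 521.2 -226.4  104.6] yaw 1.301 q6 -0.20 gap 57.3 F [-0.4 -0.9 -0.9]
shift [-1.6  0.2 -0.4] rz 0.002 end q6 ~-0.14
```

View pics/above1.png

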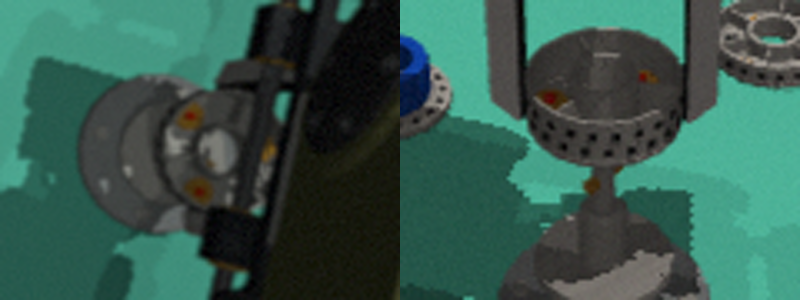

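The top crop shows the basket hub at crop (217,150), with the carrier behind it. In the side crop the basket rim centre is near x=606 and the thin post near x=602. I'll turn that into an offset.

Run:
```python
from h import *
print("hub",[ray("top",416+217/3.333,229+150/3.333,z).round(1) for z in(115,119)])
print("tcp proj side",proj("side",(521.2,-226.4,119)),"basket rim u",311-60+(606-400)/3.333,"post u",251+(602-400)/3.333)
print("pin mid proj if at 521,-228:",proj("side",(521,-228,73)),"top",proj("top",(521,-228,73)),"tcp hub top",proj("top",(521.2,-226.4,119)))
```

```text
hub [array([ 521.4, -224.4,  115. ]), array([ 521.4, -223. ,  119. ])]
tcp proj side [311.34680456 302.18484257] basket rim u 312.80618061806183 post u 311.6060606060606
pin mid proj if at 521,-228: [311.70224872 332.3903426 ] top [474.24415712 274.15031799] tcp hub top [483.34556036 274.11562675]
```

```bash
python3 g.py 520.2 -228 84 1.3; python3 -m crank '[[50,-1.7,-0.6,10,0,0,0],[50,-1.7,-0.6,20,0,0,0],[50,-1.7,-0.6,20,0,0,0],[50,-1.7,-0.6,20,0,0,0]]'; python3 -c "
from h import *;s=manip.read_state();print(s['eef_pos'],s['wrist_force'],s['moment'])"
```

```text
t 5.8 pos [ 521.2 -226.4  104.6] yaw 1.301 q6 -0.20 gap 57.3 F [-0.4 -0.9 -0.9]
shift [-1.8 -0.6 20.6] rz 0.001 end q6 ~-0.14
clock: 6.2
eef_pos: [519.8, -229.0, 84.3]
eef_rot: [-3.141, -0.0, 1.299]
wrist_force: [-0.6, 0.2, -0.8]
finger_gap: 57.5
finger_force: 25.0
[ 519.83446025 -228.96001639   84.29484039] [-0.57983431  0.18453158 -0.84002351] [-0.07817431  0.08447723 -0.02645223]
```

```bash
python3 -m crank '[[50,0,0,2,0,0,0],[50,0,0,4,0,0,0],[50,0,0,5,0,0,0],[50,0,0,5,0,0,0]]'; python3 -c "
from h import *;s=manip.read_state();print(s['eef_pos'],s['wrist_force'],s['moment'])"
```

```text
clock: 6.6
eef_pos: [519.9, -229.2, 79.6]
eef_rot: [-3.141, -0.0, 1.299]
wrist_force: [0.2, 0.6, -0.4]
finger_gap: 57.5
finger_force: 25.0
[ 519.9047204  -229.24283731   79.64544666] [ 0.19402945  0.59702043 -0.36166086] [-0.09988528  0.08265065  0.0019233 ]
```

```bash
python3 -m crank '[[50,0,0,4,0,0,0],[50,0,0,7,0,0,0],[50,0,0,9,0,0,0],[50,0,0,9,0,0,0]]'; python3 -m crank '[[50,0,0,3,0,0,0],[50,0,0,5,0,0,0],[50,0,0,7,0,0,0],[50,0,0,7,0,0,0]]'; python3 -c "
from h import *;s=manip.read_state();print(s['eef_pos'],s['wrist_force'],s['moment'])"
```

```text
clock: 7.0
eef_pos: [519.8, -229.1, 70.3]
eef_rot: [-3.141, -0.0, 1.299]
wrist_force: [-0.6, 0.3, -1.0]
finger_gap: 57.3
finger_force: 25.0
clock: 7.4
eef_pos: [519.8, -229.1, 63.4]
eef_rot: [-3.141, -0.0, 1.299]
wrist_force: [0.2, 0.6, -0.8]
finger_gap: 57.5
finger_force: 25.0
[ 519.81013537 -229.14640389   63.42882189] [ 0.17121182  0.57547021 -0.78240985] [-0.10141161  0.09338935  0.01654252]
```

```bash
python3 -m crank '[[50,0,0,3,0,0,0],[50,0,0,6,0,0,0],[50,0,0,8,0,0,0],[50,0,0,8,0,0,0]]'; python3 -c "
from h import *;s=manip.read_state();print(s['wrist_force'],s['moment'])"; python3 -m crank '[[50,0,0,5,0,0,0],[50,0,0,10,0,0,0],[50,0,0,14,0,0,0],[50,0,0,15,0,0,0],[50,0,0,15,0,0,0]]'; python3 -c "
from h import *;s=manip.read_state();print(s['eef_pos'],s['wrist_force'],s['moment'])"
```

```text
clock: 7.8
eef_pos: [519.8, -229.2, 55.3]
eef_rot: [-3.141, -0.0, 1.299]
wrist_force: [1.3, -0.6, -0.4]
finger_gap: 57.1
finger_force: 25.0
[ 1.30963965 -0.55464975 -0.40275483] [-0.07092162  0.06216788  0.02269764]
clock: 8.3
eef_pos: [519.9, -229.2, 40.5]
eef_rot: [-3.141, -0.0, 1.299]
wrist_force: [-0.1, 0.4, -0.9]
finger_gap: 57.3
finger_force: 25.0
[ 519.88734096 -229.19957952   40.52445254] [-0.11490455  0.3705061  -0.93134728] [-0.10462356  0.061542    0.00055723]
```

```bash
python3 -m crank '[[50,0,0,0.6,0,0,0],[50,0,0,1,0,0,0],[50,0,0,1,0,0,0]]'; python3 -m crank '[[70,0,0,0,0,0,0],[80,0,0,0,0,0,0],[80,0,0,0,0,0,0],[100,0,0,-50,0,0,0],[100,0,0,-80,0,0,0],[100,0,0,-80,0,0,0]]' 8; python3 g.py 640 -82 60 1.3
```

```text
clock: 8.6
eef_pos: [520.0, -229.3, 39.8]
eef_rot: [3.142, 0.0, 1.299]
wrist_force: [1.7, -0.4, -0.4]
finger_gap: 57.4
finger_force: 25.0
clock: 9.2
eef_pos: [521.7, -230.1, 124.2]
eef_rot: [3.135, 0.001, 1.299]
wrist_force: [0.4, -0.2, -0.4]
finger_gap: 93.5
finger_force: 0.0
t 9.2 pos [ 521.7 -230.1  124.2] yaw 1.299 q6 -0.21 gap 93.5 F [ 0.4 -0.2 -0.4]
shift [174.4  74.2  64.2] rz -0.001 end q6 ~0.14
```

```bash
python3 -m crank '[[100,174,76,30,0,0,0],[100,174,76,30,0,0,0],[100,174,76,60,0,0,0],[100,174,76,60,0,0,0],[100,174,76,60,0,0,0],[100,174,76,60,0,0,0],[100,174,76,60,0,0,0]]'; python3 g.py 640 -82 7 1.3
python3 - <<'E'
from h import *
ims=[]
for n,z in(("top",8),("side",20)):
    p,d=optics.camera(n); im=p[:,:,::-1]
    u,v=np.int32(proj(n,(640,-82,z))); ims.append(cv2.resize(im[v-45:v+45,u-60:u+60],(400,300),interpolation=cv2.INTER_CUBIC))
    u,v=np.int32(proj(n,(520,-229,50))); ims.append(cv2.resize(im[v-45:v+45,u-60:u+60],(400,300),interpolation=cv2.INTER_CUBIC))
cv2.imwrite("pics/tray.png",np.vstack([np.hstack(ims[:2]),np.hstack(ims[2:])]))
E
```

```text
clock: 9.9
eef_pos: [639.6, -82.9, 59.9]
eef_rot: [3.141, 0.0, 1.298]
wrist_force: [-0.5, -0.8, 0.3]
finger_gap: 93.8
finger_force: 0.0
t 9.9 pos [639.6 -82.9  59.9] yaw 1.298 q6 0.09 gap 93.8 F [-0.5 -0.8  0.3]
shift [ 1.   0.2 52.9] rz -0.002 end q6 ~0.14
```

View pics/tray.png

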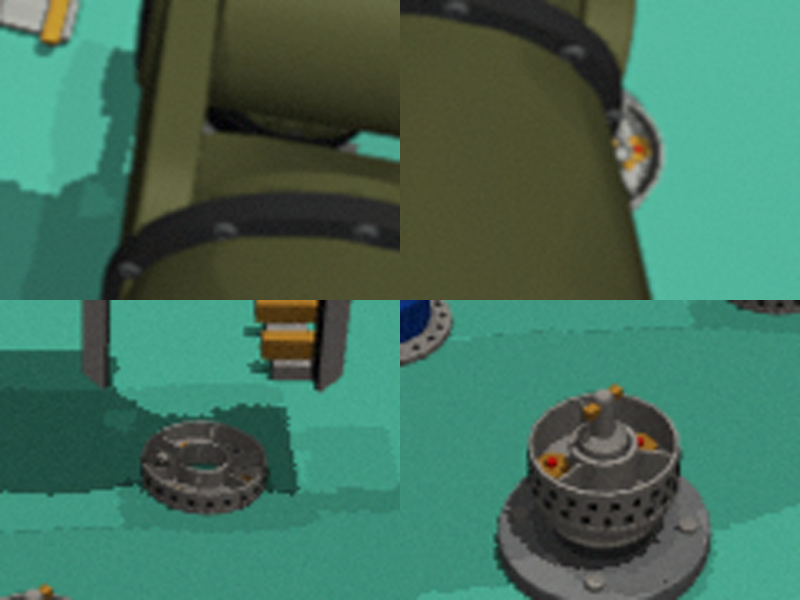

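In the side crop the deep basket sits level on the seat, with the pin clear above it (brass at crop (591,411) and (616,391)). The tray lies midway between the fingers. I'll go down, centre it and turn, then grip again.

```bash
python3 -m crank '[[100,0.5,0,45,0,0,0],[90,0.5,0,52,0,0,0],[75,0.5,0,52,0,0,0],[60,0.5,0,52,0,0,0],[50,0.5,0,52,0,0,0],[50,0.5,0,52,0,0,0],[50,0.5,0,52,0,0,0],[50,0.5,0,52,0,0,0]]' 8; python3 -m crank '[[70,0,0,-0.5,0,0,0],[78,0,0,-0.5,0,0,0],[78,0,0,-0.5,0,0,-0.3],[78,0,0,-0.5,0,0,-0.6],[78,0,0,-0.5,0,0,-0.9],[78,0,0,-0.5,0,0,-1.2],[78,0,0,-0.5,0,0,-1.5],[78,0,0,-0.5,0,0,-1.57],[78,0,0,-0.5,0,0,-1.57],[78,0,0,-0.5,0,0,-1.57]]'; python3 -m crank '[[78,0,0,0,0,0,-0.3],[78,0,0,0,0,0,-0.3],[60,0,0,0,0,0,-0.3],[50,0,0,0,0,0,-0.3],[50,0,0,0,0,0,-0.3],[50,0,0,0,0,0,-0.3],[50,0,0,0,0,0,-0.3]]'; python3 g.py 520 -229.2 130 2.6
```

```text
clock: 10.8
eef_pos: [640.7, -81.7, 9.2]
eef_rot: [3.14, -0.0, 1.299]
wrist_force: [-1.4, -0.7, 6.0]
finger_gap: 59.4
finger_force: 8.0
clock: 11.8
eef_pos: [640.0, -81.5, 8.2]
eef_rot: [-3.142, -0.0, 2.505]
wrist_force: [-0.3, 0.3, -0.0]
finger_gap: 73.2
finger_force: 0.0
clock: 12.5
eef_pos: [640.0, -81.5, 8.2]
eef_rot: [-3.142, -0.0, 2.798]
wrist_force: [0.1, -0.2, -0.8]
finger_gap: 59.0
finger_force: 8.0
t 12.5 pos [640.  -81.5   8.2] yaw 2.798 q6 -1.41 gap 59.0 F [ 0.1 -0.2 -0.8]
shift [  63.2 -179.5 -121.8] rz 0.198 end q6 ~-1.44
```

```bash
python3 -m crank '[[50,0,0,0,0,0,0],[50,0,0,0,0,0,0],[50,0,0,-40,0,0,0],[50,0,0,-85,0,0,0],[50,63.2,-179.5,-85,0,0,0],[50,63.2,-179.5,-85,0,0,0],[50,63.2,-179.5,-85,0,0,0],[50,63.2,-179.5,-85,0,0,0],[50,63.2,-179.5,-85,0,0,0],[50,63.2,-179.5,-85,0,0,0]]' 22;python3 -m crank '[[50,0,0,0,0,0,0],[50,0,0,0,0,0,0],[50,0,0,0,0,0,0]]'; python3 g.py 519.9 -229.2 85 2.8
```

```text
clock: 13.5
eef_pos: [520.1, -229.8, 93.5]
eef_rot: [3.142, 0.0, 2.797]
wrist_force: [0.5, 0.1, -1.4]
finger_gap: 59.1
finger_force: 22.0
clock: 13.8
eef_pos: [520.7, -228.5, 93.1]
eef_rot: [3.142, -0.0, 2.8]
wrist_force: [-0.6, 0.8, -1.0]
finger_gap: 59.2
finger_force: 22.0
t 13.8 pos [ 520.7 -228.5   93.1] yaw 2.800 q6 -1.71 gap 59.2 F [-0.6  0.8 -1. ]
shift [ 0.5 -0.9  8.1] rz 0.000 end q6 ~-1.64
```

```bash
python3 -m crank '[[50,0.4,-0.6,6,0,0,0],[50,0.4,-0.6,9,0,0,0],[50,0.4,-0.6,11,0,0,0],[50,0.4,-0.6,13,0,0,0],[50,0.4,-0.6,14,0,0,0],[50,0.4,-0.6,14,0,0,0]]'; python3 g.py 519.9 -229.2 60.2 2.8
```

```text
clock: 14.4
eef_pos: [519.6, -229.8, 79.1]
eef_rot: [3.142, -0.0, 2.799]
wrist_force: [-0.4, -0.1, -0.6]
finger_gap: 58.8
finger_force: 22.0
t 14.4 pos [ 519.6 -229.8   79.1] yaw 2.799 q6 -1.71 gap 58.8 F [-0.4 -0.1 -0.6]
shift [-0.1  0.7 18.9] rz -0.001 end q6 ~-1.64
```

```bash
python3 -m crank '[[50,0,0.4,5,0,0,0],[50,0,0.4,9,0,0,0],[50,0,0.4,12,0,0,0],[50,0,0.4,14,0,0,0],[50,0,0.4,16,0,0,0],[50,0,0.4,17,0,0,0],[50,0,0.4,17,0,0,0]]'; python3 g.py 519.9 -229.2 60.2 2.8
```

```text
clock: 15.1
eef_pos: [519.7, -229.4, 62.1]
eef_rot: [3.142, -0.0, 2.799]
wrist_force: [-0.3, 0.0, 0.7]
finger_gap: 58.7
finger_force: 22.0
t 15.1 pos [ 519.7 -229.4   62.1] yaw 2.799 q6 -1.71 gap 58.7 F [-0.3  0.   0.7]
shift [-0.1  0.3  1.9] rz -0.001 end q6 ~-1.64
```

```bash
python3 -m crank '[[50,0,0,0.8,0,0,0],[50,0,0,1.5,0,0,0],[50,0,0,1.9,0,0,0],[50,0,0,1.9,0,0,0]]';  python3 -m crank '[[70,0,0,0,0,0,0],[80,0,0,0,0,0,0],[80,0,0,0,0,0,0],[100,0,0,-40,0,0,0],[100,0,0,-70,0,0,0],[100,0,0,-70,0,0,0],[100,0,0,-70,0,0,0]]' 8; python3 g.py 455.5 -76 60 2.8
```

```text
clock: 15.5
eef_pos: [519.7, -229.4, 60.3]
eef_rot: [-3.142, -0.0, 2.799]
wrist_force: [-0.6, -0.4, -1.1]
finger_gap: 58.7
finger_force: 22.0
clock: 16.2
eef_pos: [519.8, -229.4, 130.5]
eef_rot: [-3.141, 0.001, 2.799]
wrist_force: [-0.4, -0.0, 0.9]
finger_gap: 93.6
finger_force: 0.0
t 16.2 pos [ 519.8 -229.4  130.5] yaw 2.799 q6 -1.71 gap 93.6 F [-0.4 -0.   0.9]
shift [112.1 122.9  70.5] rz -0.001 end q6 ~-1.39
```

```bash
python3 -m crank '[[100,112,122.4,20,0,0,0.15],[100,112,122.4,20,0,0,0.3],[100,112,122.4,40,0,0,0.31],[100,112,122.4,70,0,0,0.31],[80,112,122.4,85,0,0,0.31],[80,112,122.4,85,0,0,0.31],[80,112,122.4,85,0,0,0.31],[80,112,122.4,85,0,0,0.31]]'
python3 - <<'E'
from h import *
ims=[]
for n,z in(("top",8),("side",20)):
    p,d=optics.camera(n); im=p[:,:,::-1]
    for q in((455,-75,z),(520,-229,60)):
        u,v=np.int32(proj(n,q)); ims.append(cv2.resize(im[v-45:v+45,u-60:u+60],(400,300),interpolation=cv2.INTER_CUBIC))
cv2.imwrite("pics/lid.png",np.vstack([np.hstack(ims[:2]),np.hstack(ims[2:])]))
E
python3 g.py 455.5 -75.3 9 2.49
```

```text
clock: 17.0
eef_pos: [455.9, -77.0, 46.0]
eef_rot: [3.141, 0.001, 2.488]
wrist_force: [0.1, -0.1, 0.5]
finger_gap: 75.1
finger_force: 0.0
t 17.1 pos [455.9 -76.9  46. ] yaw 2.488 q6 -1.16 gap 74.9 F [ 0.7  0.1 -0.1]
shift [ 1.3  1.1 37. ] rz -0.002 end q6 ~-1.08
```

View pics/lid.png

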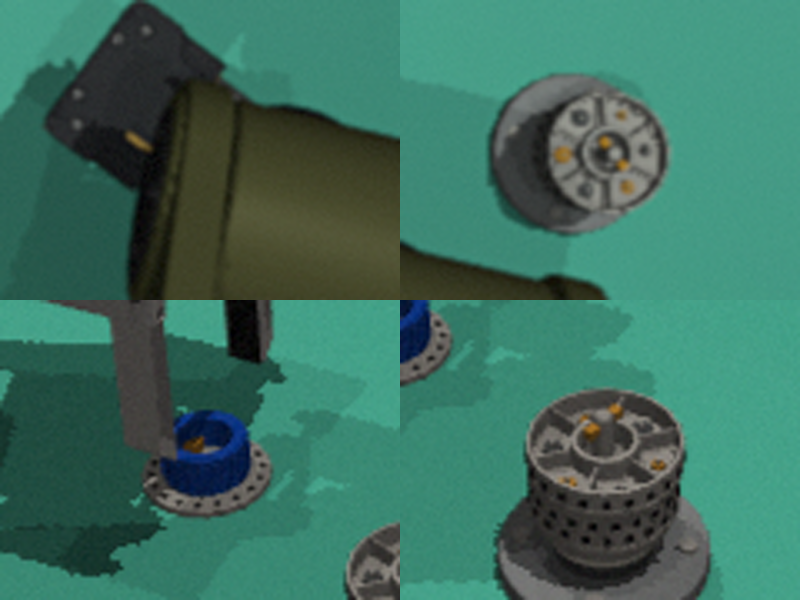

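The tray sits level on the basket. The lid is between the fingers, and the brass piece inside its knob is a stop. I'll grip the knob, turn and regrip to centre it.

```bash
python3 -m crank '[[80,1,1,28,0,0,0],[75,1,1,36,0,0,0],[60,1,1,37,0,0,0],[40,1,1,37,0,0,0],[30,1,1,37,0,0,0],[30,1,1,37,0,0,0],[30,1,1,37,0,0,0],[30,1,1,37,0,0,0],[30,1,1,37,0,0,0]]' 8; python3 -m crank '[[52,0,0,-1,0,0,0],[57,0,0,-1,0,0,0],[57,0,0,-1,0,0,0.3],[57,0,0,-1,0,0,0.6],[57,0,0,-1,0,0,0.9],[57,0,0,-1,0,0,1.2],[57,0,0,-1,0,0,1.5],[57,0,0,-1,0,0,1.57],[57,0,0,-1,0,0,1.57],[57,0,0,-1,0,0,1.57]]'; python3 -m crank '[[57,0,0,0,0,0,0.3],[57,0,0,0,0,0,0.3],[40,0,0,0,0,0,0.3],[30,0,0,0,0,0,0.3],[30,0,0,0,0,0,0.3],[30,0,0,0,0,0,0.3],[30,0,0,0,0,0,0.3]]'; python3 g.py 519.8 -229.3 115 1.95
```

```text
clock: 18.0
eef_pos: [455.6, -75.2, 9.0]
eef_rot: [3.141, 0.001, 2.489]
wrist_force: [-1.3, -0.4, 6.8]
finger_gap: 40.1
finger_force: 8.0
clock: 19.0
eef_pos: [455.1, -75.1, 9.3]
eef_rot: [-3.141, 0.0, 1.283]
wrist_force: [-0.1, 1.0, -0.5]
finger_gap: 53.5
finger_force: 0.0
clock: 19.7
eef_pos: [455.1, -75.1, 9.3]
eef_rot: [-3.141, 0.0, 0.99]
wrist_force: [-0.3, -0.2, -1.0]
finger_gap: 39.7
finger_force: 8.0
t 19.7 pos [455.1 -75.1   9.3] yaw 0.990 q6 0.34 gap 39.7 F [-0.3 -0.2 -1. ]
shift [ -93.5  138.7 -105.7] rz -0.960 end q6 ~-0.79
```

```bash
python3 -m crank '[[30,0,0,0,0,0,0],[30,0,0,0,0,0,0],[30,0,0,-45,0,0,0],[30,-20,30,-91,0,0,-0.15],[30,-93.5,138.7,-91,0,0,-0.45],[30,-93.5,138.7,-91,0,0,-0.6],[30,-93.5,138.7,-91,0,0,-0.9],[30,-93.5,138.7,-91,0,0,-1.2],[30,-93.5,138.7,-91,0,0,-1.38],[30,-93.5,138.7,-91,0,0,-1.38]]' 40;python3 -m crank '[[30,0,0,0,0,0,-0.2],[30,0,0,0,0,0,-0.2],[30,0,0,0,0,0,-0.2],[30,0,0,0,0,0,-0.2]]'; python3 g.py 519.8 -229.3 84 2.37
```

```text
clock: 20.7
eef_pos: [519.5, -229.7, 100.0]
eef_rot: [-3.141, -0.001, 2.041]
wrist_force: [-0.3, 0.7, -1.1]
finger_gap: 39.3
finger_force: 40.0
clock: 21.1
eef_pos: [519.6, -229.4, 100.3]
eef_rot: [-3.142, -0.0, 2.233]
wrist_force: [-0.0, -0.1, -1.2]
finger_gap: 38.8
finger_force: 40.0
t 21.1 pos [ 519.6 -229.4  100.3] yaw 2.233 q6 -1.14 gap 38.8 F [-0.  -0.1 -1.2]
shift [-0.   0.2 16.3] rz -0.137 end q6 ~-1.21
```

```bash
python3 -m crank '[[30,0,0.1,8,0,0,-0.14],[30,0,0.1,13,0,0,-0.14],[30,0,0.1,16,0,0,-0.14],[30,0,0.1,17,0,0,-0.14],[30,0,0.1,18,0,0,-0.14],[30,0,0.1,18.7,0,0,-0.14],[30,0,0.1,18.7,0,0,-0.14]]'; python3 g.py 519.8 -229.3 79 2.37;  python3 -m crank '[[30,0,0,0.7,0,0,0],[30,0,0,1.4,0,0,0],[30,0,0,2.1,0,0,0],[30,0,0,2.1,0,0,0]]'
```

```text
clock: 21.8
eef_pos: [519.8, -229.4, 81.7]
eef_rot: [3.142, 0.0, 2.374]
wrist_force: [-0.3, 0.1, -0.6]
finger_gap: 39.2
finger_force: 40.0
t 21.8 pos [ 519.8 -229.4   81.7] yaw 2.374 q6 -1.28 gap 39.2 F [-0.3  0.1 -0.6]
shift [0.1 0.1 2.7] rz 0.004 end q6 ~-1.21
clock: 22.2
eef_pos: [519.7, -229.4, 79.4]
eef_rot: [-3.142, -0.0, 2.375]
wrist_force: [-0.0, -0.2, -0.7]
finger_gap: 39.0
finger_force: 40.0
```

```bash
python3 -m crank '[[30,0,0,0.4,0,0,0],[30,0,0,0.8,0,0,0],[30,0,0,0.8,0,0,0]]';python3 -m crank '[[30,0,0,0.3,0,0,0],[30,0,0,0.6,0,0,0],[30,0,0,0.6,0,0,0]]'
```

```text
clock: 22.5
eef_pos: [519.8, -229.4, 78.7]
eef_rot: [-3.142, 0.0, 2.375]
wrist_force: [0.1, -0.3, -0.5]
finger_gap: 38.9
finger_force: 40.0
clock: 22.8
eef_pos: [519.8, -229.4, 78.2]
eef_rot: [3.142, 0.0, 2.375]
wrist_force: [0.0, -0.0, -0.3]
finger_gap: 39.2
finger_force: 40.0
```

```bash
python3 -m crank '[[30,0,0,0.25,0,0,0],[30,0,0,0.5,0,0,0],[30,0,0,0.5,0,0,0]]';python3 -m crank '[[30,0,0,0.25,0,0,0],[30,0,0,0.5,0,0,0],[30,0,0,0.5,0,0,0]]'
```

```text
clock: 23.1
eef_pos: [519.9, -229.4, 77.8]
eef_rot: [3.142, 0.0, 2.375]
wrist_force: [-0.4, -0.4, 1.5]
finger_gap: 39.2
finger_force: 40.0
clock: 23.4
eef_pos: [519.9, -229.5, 77.3]
eef_rot: [3.141, 0.001, 2.375]
wrist_force: [0.2, -0.4, 2.6]
finger_gap: 38.8
finger_force: 40.0
```

The lid is on the pin at about 3 N. I'll turn it clockwise and watch the force.

```bash
for i in 1; do python3 -m crank '[[30,0,0,0,0,0,0.06],[30,0,0,0,0,0,0.12],[30,0,0,0,0,0,0.12]]'; python3 -m crank '[[30,0,0,0,0,0,0.06],[30,0,0,0,0,0,0.12],[30,0,0,0,0,0,0.12]]'; python3 -m crank '[[30,0,0,0,0,0,0.05],[30,0,0,0,0,0,0.08],[30,0,0,0,0,0,0.08]]'; done | grep -E "pos|rot|wrist"
```

```text
eef_pos: [519.5, -229.3, 76.8]
eef_rot: [-3.141, -0.001, 2.254]
wrist_force: [-0.1, 0.5, -0.5]
eef_pos: [519.6, -229.3, 76.9]
eef_rot: [-3.141, -0.0, 2.136]
wrist_force: [-0.1, 0.5, -0.6]
eef_pos: [519.7, -229.3, 77.1]
eef_rot: [-3.141, -0.0, 2.056]
wrist_force: [-0.5, 0.0, 0.5]
```

```bash
python3 -m crank '[[30,0,0,-0.5,0,0,-0.06],[30,0,0,-0.5,0,0,-0.12],[30,0,0,0,0,0,-0.12],[30,0,0,0.7,0,0,-0.12],[30,0,0,0.7,0,0,-0.12]]'; python3 -m crank '[[30,0,0,0.5,0,0,0],[30,0,0,1,0,0,0],[30,0,0,1.5,0,0,0],[30,0,0,1.5,0,0,0]]'; python3 -c "
from h import *;print(manip.read_state()['moment'])"
```

```text
clock: 24.8
eef_pos: [519.7, -229.3, 76.3]
eef_rot: [-3.141, -0.0, 2.174]
wrist_force: [-0.7, 0.3, -1.0]
finger_gap: 39.3
finger_force: 40.0
clock: 25.2
eef_pos: [519.7, -229.4, 74.9]
eef_rot: [-3.142, -0.0, 2.175]
wrist_force: [-1.3, -0.0, -1.2]
finger_gap: 39.3
finger_force: 40.0
[-0.00529992  0.04111676  0.00230654]
```

```bash
python3 -m crank '[[30,0,0,0.7,0,0,0],[30,0,0,1.4,0,0,0],[30,0,0,2,0,0,0],[30,0,0,2,0,0,0]]'; python3 -m crank '[[30,0,0,1,0,0,0],[30,0,0,2,0,0,0],[30,0,0,3,0,0,0],[30,0,0,3,0,0,0]]'; python3 -c "
from h import *;print(manip.read_state()['moment'])"
```

```text
clock: 25.6
eef_pos: [519.8, -229.4, 73.0]
eef_rot: [3.142, 0.0, 2.175]
wrist_force: [-0.3, 0.8, 2.0]
finger_gap: 38.7
finger_force: 40.0
clock: 26.0
eef_pos: [519.9, -229.5, 70.1]
eef_rot: [3.141, 0.0, 2.175]
wrist_force: [-2.6, -0.1, 5.5]
finger_gap: 39.1
finger_force: 40.0
[0.09779652 0.38366942 0.03243813]
```

```bash
python3 -m crank '[[30,0,0,1,0,0,0],[30,0,0,2,0,0,0],[30,0,0,3,0,0,0],[30,0,0,4,0,0,0],[30,0,0,4.8,0,0,0],[30,0,0,4.8,0,0,0]]'; python3 -c "
from h import *;print(manip.read_state()['moment'])"
```

```text
clock: 26.6
eef_pos: [520.0, -229.6, 65.9]
eef_rot: [3.141, 0.001, 2.175]
wrist_force: [-3.4, 1.6, 12.1]
finger_gap: 39.1
finger_force: 40.0
[0.18679239 0.89975544 0.00168011]
```

```bash
python3 -m crank '[[30,0,0,0.3,0,0,0.1],[30,0,0,0.3,0,0,0.2],[30,0,0,0.3,0,0,0.3],[30,0,0,0.3,0,0,0.4],[30,0,0,0.3,0,0,0.4]]'; python3 -c "
from h import *;print(manip.read_state()['moment'])"
```

```text
clock: 27.1
eef_pos: [520.7, -229.9, 66.1]
eef_rot: [3.139, 0.002, 1.771]
wrist_force: [-0.1, 0.8, 12.5]
finger_gap: 39.2
finger_force: 40.0
[-0.07249754  0.15165261  0.02556412]
```

```bash
python3 -m crank '[[30,0,0,0,0,0,0.13],[30,0,0,0,0,0,0.26],[30,0,0,0,0,0,0.39],[30,0,0,0,0,0,0.52],[30,0,0,0,0,0,0.65],[30,0,0,0,0,0,0.78],[30,0,0,0,0,0,0.78]]'; python3 -c "
from h import *;print(manip.read_state()['moment'])";python3 -m crank '[[30,0,0,0,0,0,0.1],[30,0,0,0,0,0,0.2],[30,0,0,0,0,0,0.3],[30,0,0,0,0,0,0.38],[30,0,0,0,0,0,0.38]]'; python3 -c "
from h import *;print(manip.read_state()['moment'])"
```

```text
clock: 27.8
eef_pos: [520.6, -229.9, 66.1]
eef_rot: [3.139, -0.0, 0.99]
wrist_force: [-0.4, 0.8, 12.5]
finger_gap: 38.9
finger_force: 40.0
[-0.02108041  0.25214843 -0.10560905]
clock: 28.3
eef_pos: [520.4, -229.9, 66.0]
eef_rot: [3.139, -0.001, 0.612]
wrist_force: [-2.5, -0.5, 12.5]
finger_gap: 39.0
finger_force: 40.0
[4.37469140e-04 5.51386264e-01 1.40377116e-02]
```

```bash
python3 -m crank '[[30,0,0,-1,0,0,0],[30,0,0,-2,0,0,0],[30,0,0,-3,0,0,0],[30,0,0,-4,0,0,0],[30,0,0,-4.4,0,0,0],[30,0,0,-4.4,0,0,0]]'; python3 -c "
from h import *;print(manip.read_state()['moment'])"
```

```text
clock: 28.9
eef_pos: [520.3, -229.9, 69.9]
eef_rot: [3.14, -0.001, 0.615]
wrist_force: [-0.1, -1.8, 6.3]
finger_gap: 38.9
finger_force: 40.0
[-0.29449195  0.06981745 -0.08330914]
```

```bash
python3 -m crank '[[30,0,0,-0.3,0,0,0],[30,0,0,-0.6,0,0,0],[30,0,0,-0.6,0,0,0]]'; python3 -m crank '[[30,0,0,-0.3,0,0,0],[30,0,0,-0.6,0,0,0],[30,0,0,-0.6,0,0,0]]'
```

```text
clock: 29.2
eef_pos: [520.3, -229.9, 70.3]
eef_rot: [3.14, -0.001, 0.615]
wrist_force: [0.9, -1.9, 5.7]
finger_gap: 39.2
finger_force: 40.0
clock: 29.5
eef_pos: [520.1, -229.7, 70.4]
eef_rot: [3.14, -0.0, 0.615]
wrist_force: [3.2, -5.1, 1.1]
finger_gap: 39.3
finger_force: 40.0
```

```bash
python3 -m crank '[[30,0,0,-0.2,0,0,0],[30,0,0,-0.4,0,0,0],[30,0,0,-0.4,0,0,0]]'; python3 -c "
from h import *;print(manip.read_state()['moment'])"
```

```text
clock: 29.8
eef_pos: [520.1, -229.7, 70.5]
eef_rot: [3.141, -0.0, 0.615]
wrist_force: [6.5, -4.7, -2.5]
finger_gap: 39.2
finger_force: 40.0
[-1.00917747 -0.91152667  0.02043784]
```

Pulling up meets resistance at the locked height, so the pin is holding. I'll ease back, release, retreat and look.

```bash
python3 -m crank '[[30,0,0,0.5,0,0,0],[30,0,0,0.5,0,0,0]]'; python3 -m crank '[[42,0,0,0,0,0,0],[55,0,0,0,0,0,0],[62,0,0,0,0,0,0],[62,0,0,0,0,0,0],[62,0,0,-40,0,0,0],[62,-60,0,-90,0,0,0],[62,-130,0,-120,0,0,0],[62,-130,0,-120,0,0,0],[62,-130,0,-120,0,0,0],[62,-130,0,-120,0,0,0]]' 8
python3 - <<'E'
from h import *
ims=[]
for n in("top","side"):
    p,d=optics.camera(n); im=p[:,:,::-1];W=cloud(n,d)
    u,v=np.int32(proj(n,(520,-229,65))); ims.append(cv2.resize(im[v-45:v+45,u-60:u+60],(400,300),interpolation=cv2.INTER_CUBIC))
    h=cv2.cvtColor(im,cv2.COLOR_BGR2HSV);b=cv2.inRange(h,(105,120,40),(130,255,255));k=np.zeros_like(b);cv2.circle(k,(int(u),int(v)),30,255,-1)
    P=W[((b&k)>0)&(d>0)];print(n,len(P),np.percentile(P[:,2],[50,80,95]))
cv2.imwrite("pics/end.png",np.hstack(ims))
E
```

```text
clock: 30.0
eef_pos: [520.0, -229.6, 70.4]
eef_rot: [3.141, -0.0, 0.615]
wrist_force: [3.0, -3.4, 1.8]
finger_gap: 39.2
finger_force: 40.0
clock: 31.0
eef_pos: [413.1, -304.7, 190.7]
eef_rot: [3.141, -0.0, 0.613]
wrist_force: [-0.3, 0.6, -0.7]
finger_gap: 58.1
finger_force: 0.0
top 342 [87.59763631 89.01879819 90.11888031]
side 805 [84.66723475 88.60242643 89.50405739]
```

View pics/end.png

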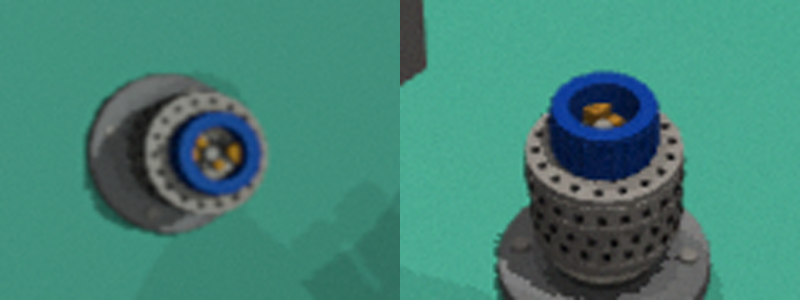

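In both views the lid sits level on the tray with the pin across its web. The knob top is at about 87 mm once the cameras' depth bias is removed, which is the locked height and fits the upward resistance I felt.

```bash
python3 -c "
from cell import manip;print(manip.sign_off())"
```

```text
the job is handed in; nothing more can be done
None
```

The deep basket and the divided tray are seated on the carrier and the lid is locked down on the pin; I handed the job in at about 31 s, with the gripper clear and the other things on the bench untouched.

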